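# Turn a sample bottle in the tip-down roller cradle to show all four stripes

### The job

Pull the frame of the roller cradle all the way down so that the sample bottle lies on its rollers, then roll the bottle in place, without taking it out, to bring its red, yellow, green and blue stripes one after the other, in that order, straight up in line with the yellow pointer. Leave each stripe still and untouched there for a second so that it can be read, and finish with the blue one up. Press the bottle only gently (never more than about 25 N) and do not disturb the other things on the bench.

Things in the scene. Friction and masses are not known exactly. Their poses are not given: they have to be found in the camera images.
- cradle: fixed grey base plate (140 x 310 x 12 mm) of the tip-down roller cradle; origin on the table, z up. Its own x runs across the plate, its +y is the way the frame tips down. The hinge line of the frame runs along x through (0, -90, 50) mm
- tilter (a joint): angle of the cradle's aluminium tilting frame about that hinge: 0 = upright (start), 1.571 = lying down on its stop, towards the base's +y. The hinge is stiff: the frame stays wherever it is left; it takes about 4 to 8 N at the bar to move it.
- bar (a point): middle of the frame's black round pull bar (12 mm thick, along the base's x, free for 70 mm between its two arms). Upright: 265 mm above the table at y = -102 mm in the base's frame; lying: 62 mm above the table at y = +125 mm. It swings about the hinge line at a radius of 215 mm. Lying, the bar is 55 mm beyond the end stop behind the cap: open the fingers only part way there
- pointer (a point): tip of the yellow pointer on the frame's foot plate, on the bottle's centre line: when the frame lies it stands up at the bottle's bottom end, 6 mm above the bottle, and marks the top dead centre of the bottle
- nest (a point): point of the frame where the middle of the bottle (bottle_mid) belongs; when the frame lies it is 85 mm above the table (the bottle's topmost line 110 mm). There four free-turning rubber rollers carry the bottle on a sprung bed, which first yields at about 2 N and then gives 1 mm per 3 N, up to 6 mm; the rollers turn stiffly, so too light a stroke slips
- sample_bottle: amber sample bottle, rigid, 0.2 to 0.4 kg, 50 mm diameter, straight side 115 mm long, white cap (28 mm across) to 150 mm; starts standing on the foot plate of the upright frame. Origin at the centre of its bottom, z along its axis to the cap. Four coloured stripes run along its white label, 90 degrees apart: red on its +x side, yellow on +y, green on -x, blue on -y.
- bottle_mid (a point): point on the bottle's axis, 60 mm from its bottom. Lying in the cradle, the bottle can be rolled in place, for example by pressing a closed fingertip on its topmost line (6 to 15 N) and stroking across it; how far it slips varies
- reagent_a: bystander: amber bottle 64 mm across, 140 mm tall, white cap, standing; origin at the centre of its underside
- reagent_b: bystander: amber bottle 64 mm across, 140 mm tall, red cap, standing; origin at the centre of its underside
- reagent_c: bystander: amber bottle 64 mm across, 140 mm tall, blue cap, standing; origin at the centre of its underside
- beaker: bystander: glass beaker 68 mm across, 90 mm tall; origin at the centre of its underside
- wood_stack: bystander: stack of thin plywood boards 102 x 74 x 40 mm; origin at the centre of its underside
- vial: bystander: small vial 28 mm across, 50 mm tall, blue cap; origin at the centre of its underside
- spatula: bystander: steel lab spoon 160 mm long, lying flat; origin at the centre of its underside
Mind the look-alikes: they are no part of the job. What is shaped like the sample_bottle but turquoise is not meant.

How it is judged:
On the way, in this order (a step that is already met when the one before it is completed fails the run):
1. the frame is fully down with the bottle lying in it (value of joint tilter above 1.5 rad and distance between bottle_mid and nest below 0.015 m), for 0.2 s.
2. the red stripe is up at the pointer, still and untouched (all of step 1 and angle between sample_bottle's own x axis and vertical below 0.26 rad and angular speed of sample_bottle below 0.15 rad/s and contact force between the fingers and sample_bottle below 0.1 N), for 0.4 s.
3. the yellow stripe is up at the pointer, still and untouched (all of step 1 and angle between sample_bottle's own y axis and vertical below 0.26 rad and angular speed of sample_bottle below 0.15 rad/s and contact force between the fingers and sample_bottle below 0.1 N), for 0.4 s.
4. the green stripe is up at the pointer, still and untouched (all of step 1 and angle between sample_bottle's own x axis and vertical above 2.88159 rad and angular speed of sample_bottle below 0.15 rad/s and contact force between the fingers and sample_bottle below 0.1 N), for 0.4 s.
5. the blue stripe is up at the pointer, still and untouched (all of step 1 and angle between sample_bottle's own y axis and vertical above 2.88159 rad and angular speed of sample_bottle below 0.15 rad/s and contact force between the fingers and sample_bottle below 0.1 N), for 0.4 s.
At the end, for the whole second after the job is handed in: the frame lies fully down (over 1.5 rad), the bottle lies in it (its middle within 15 mm of its place), at rest and untouched, with the blue stripe up within 15 degrees (all of step 5).
It fails at once if the bottle is pressed with more than 25 N (contact force between the fingers and sample_bottle above 25 N).
It fails at once if the bottle is taken or falls out of the cradle (distance between bottle_mid and nest above 0.05 m).
It fails at once if another thing on the bench is moved by more than 30 mm (distance of any of reagent_a, reagent_b, reagent_c, beaker, wood_stack, vial, spatula from where it was at the start of the episode above 0.03 m).
It also fails if it takes over 72 s, if anything falls off the work surface, if the arm or the gripper's body presses on something with over 40 N, if the wrist force passes 120 N, or if a joint passes its speed limit or range.

### The arm

A 7-joint arm with a two-finger parallel gripper is mounted at the origin on the work surface. World frame = base frame: x ahead of the robot, y to its left, z up, the work surface at z = 0. Lengths are in m, angles in rad, forces in N, time in s.
With the tool pointing down it reaches from about 0.425 to 0.925 m from the base axis. Payload 6.8 kg.
Tool frame: the origin (TCP) lies midway between the tips of the shut fingers; the grasp point (between the pads) lies tcp_to_grasp behind it (tcp_to_grasp is the distance from the TCP to the grasp point, in m); z points along the fingers, y is the line along which they close (so a half turn about z gives the same grasp; the last joint's range is limited). The gripper opens to 88 mm and grips with 3 to 60 N. Pads are 20 mm wide; open, the fingers measure 115 mm over their backs; the gripper's body (75 mm by 178 mm) begins 61 mm behind the grasp point.
Start: joints at [-1.305, 0.477, 0.022, 1.555, -0.011, 1.109, -0.083], TCP at [0.246, 0.628, 0.223] pointing down, gripper open.
Joint ranges: [-2.96, 2.96], [-0.34, 2.1], [-1.41, 1.46], [0.24, 2.44], [-1.37, 4.51], [0.17, 1.92], [-2.96, 2.96]. Speed limits (rad/s): [2.39, 2.39, 3.14, 3.14, 3.14, 3.14, 3.14].

### API

Orientations are given as a unit quaternion [w, x, y, z].
In Python, from workcell import * gives the robot as it stands.
- The arm moves only by the shell command python3 -m jog 'ROWS' [FORCE]. ROWS is JSON, a list that holds one entry, the list of rows, each a list of 7 numbers: the shift along the tool's x, y, z in cm, then the turn, a rotation vector about the tool's x, y, z in degrees, then the opening, from -1 (shut) to 1 (fully open). A call has 1 to 8 rows; each row is the pose to reach, as a shift and turn from the pose commanded when the call began, along the tool's axes at that moment; what a row does not reach only later rows make up. A row lasts 1/10 s, in which the tool goes at most 50 mm and 8.59 degrees, less where a joint would pass 70% of its speed; a pose out of reach is approached as far as the arm can. A call with a gripper value outside its range is refused whole. The fingers move at their own pace and stop on an object; FORCE is the grip in N (left out, the last holds). Time passes only in rows, so rows that repeat a pose let the fingers close. It gives the time, the measured TCP pose, the force, the opening and the grip force at its end, in the units of the state.
- get_obs(): the state, without advancing time (a new reading comes with each control period).
- read_camera(name): name is "side" or "top" or "wrist"; returns a dict with "frame" (420x560x3 uint8, red, green, blue), "vfov" (degrees; the focal length in pixels is half the picture's height over the tangent of half this angle, whatever the lens; pixels are square), "cx", "cy" (the principal point, pixels), "R" (3x3) and "t" (3): a world point X has camera coordinates R X + t. Camera axes: x right, y down, z forward; pixel columns grow to the right and rows downward; lengths in m; the calibration is good to about 2 mm. The wrist camera is an equidistant fisheye: a pixel r from the principal point sees the ray r / f radians off the axis. A picture is of the moment at which its call begins. There is no depth.
- hand_in(): hands the job in; it is judged then, once.
The state is a dict: "time": time; "qpos": joint angles; "qd": joint speeds; "joint_efforts": joint torques, N m; "position": TCP position; "tcp_rot": TCP orientation; "force": force on the tool from outside, world axes, zero at the start; "wrist_torque": the same for the moment, N m; "opening": finger opening in m; "grasp_force": force on a finger pad.
Only numpy, scipy, OpenCV 4.12 (cv2) and the standard library are available. Lean on these libraries where they do the work, as an engineer would, in place of code of your own. Each camera call takes 0.05 s, during which the arm holds its last target. There are 200 camera calls.

## Working session

There is one attempt and no reset: what is moved stays moved. The work goes in short steps, Python scripts to look and compute and a shell command to move; the robot and the scene stay as the last step left them, time stands still between calls to the robot, and variables do not carry over. Pictures are saved under pics/ and viewed, at most 10 in all, crops included, and the job is handed in when it is done.

```bash
ls; mkdir -p pics
python3 - <<'E'
from workcell import *
import cv2,numpy as np
o=get_obs();print({k:np.round(v,3) for k,v in o.items()})
for n in("side","top"):
    d=read_camera(n);cv2.imwrite(f"pics/{n}0.png",d["frame"][:,:,::-1]);print(n,d["vfov"],d["cx"],d["cy"],np.round(d["R"],3).tolist(),np.round(d["t"],3))
a=cv2.imread("pics/side0.png");b=cv2.imread("pics/top0.png")
E
```

```text
pics
{'time': np.float64(0.0), 'qpos': array([-1.305,  0.478,  0.022,  1.556, -0.011,  1.109, -0.083]), 'qd': array([-0.   ,  0.001,  0.001, -0.   ,  0.   ,  0.001,  0.   ]), 'joint_efforts': array([ 0.0000e+00, -5.8284e+01,  1.5350e+00, -2.7261e+01, -5.4000e-02,
        1.7000e-02,  0.0000e+00]), 'position': array([0.246, 0.628, 0.222]), 'tcp_rot': array([-0.   ,  0.186,  0.983, -0.001]), 'force': array([-0.631,  0.513, -0.142]), 'wrist_torque': array([ 0.027, -0.038,  0.019]), 'grasp_force': np.float64(0.0), 'opening': np.float64(0.088)}
side 45.84512153391778 275.36839402997236 213.8306954776877 [[0.98, -0.198, -0.013], [-0.11, -0.484, -0.868], [0.165, 0.853, -0.496]] [-0.522  0.212  1.231]
top 43.59854536433391 285.13948047395377 219.96274767349132 [[-0.006, -1.0, -0.015], [-0.992, 0.008, -0.127], [0.128, 0.014, -0.992]] [0.036 0.55  1.735]
```

View pics/side0.png

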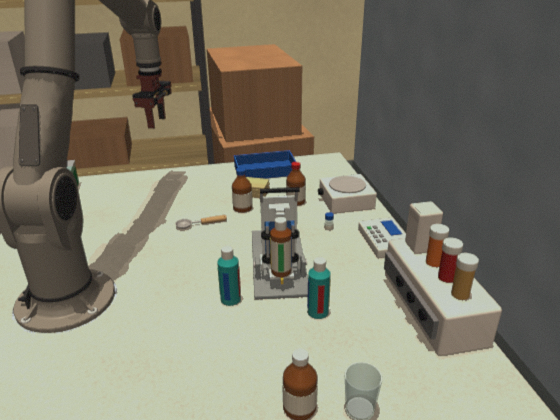

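View pics/top0.png

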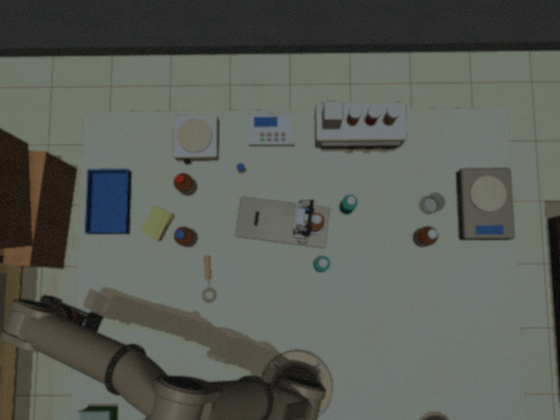

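The sample bottle is the amber one standing in the frame: side (281,250), top (316,221). The turquoise ones at side (229,278) and (318,290) are the look-alikes. The amber ones at side (242,192), (296,185) and (300,387) are the reagents, which stand free and have no stripes. I'll confirm this in an enlarged crop and measure the plate.

```bash
cat > h.py <<'E'
import cv2,numpy as np
from workcell import *
def ray(d,u,v):
    f=d["frame"].shape[0]/2/np.tan(np.radians(d["vfov"]/2)); R=np.array(d["R"]);t=np.array(d["t"])
    return -R.T@t, R.T@np.array([(u-d["cx"])/f,(v-d["cy"])/f,1.])
def onz(d,u,v,z):
    c,r=ray(d,u,v); return c+r*(z-c[2])/r[2]
def proj(d,X):
    f=d["frame"].shape[0]/2/np.tan(np.radians(d["vfov"]/2)); p=np.array(d["R"])@X+np.array(d["t"]); return np.array([d["cx"],d["cy"]])+f*p[:2]/p[2]
E
python3 - <<'E'
from h import *
d=read_camera("top");s=read_camera("side")
g=cv2.resize(d["frame"][180:265,225:340,::-1],None,fx=5,fy=5,interpolation=cv2.INTER_CUBIC)
g=cv2.convertScaleAbs(g,alpha=1.6)
h=cv2.resize(s["frame"][170:310,210:340,::-1],None,fx=3,fy=3,interpolation=cv2.INTER_CUBIC)
c=np.zeros((425,575+0,3),np.uint8); 
cv2.imwrite("pics/c1.png",g); cv2.imwrite("pics/c2.png",h)
hsv=cv2.cvtColor(d["frame"],cv2.COLOR_RGB2HSV)
print(d["frame"][215,245:250],d["frame"][190,245],d["frame"][238,270],hsv[215,245],hsv[190,245])
E
python3 -c "
import cv2,numpy as np
a=cv2.imread('pics/c1.png');b=cv2.imread('pics/c2.png')
a=cv2.resize(a,(430,318));o=np.zeros((420,800,3),np.uint8);o[:318,:430]=a;b=cv2.resize(b,(365,393));o[:393,435:]=b;cv2.imwrite('pics/c.png',o)"
```

```text
[[ 96  97  88]
 [ 95  98  85]
 [ 94  96  89]
 [ 97 100  90]
 [ 98  98  90]] [110 118 112] [105 105  97] [33 24 97] [ 68  17 118]
```

View pics/c.png

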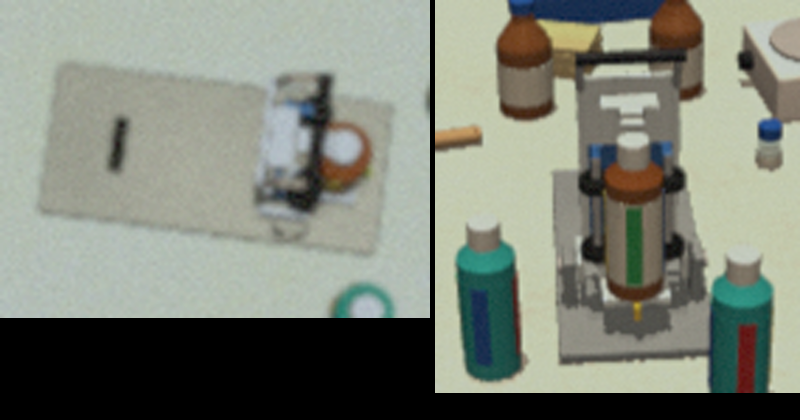

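The crop confirms the amber bottle in the frame, with its green stripe facing the side camera (crop 635,245) and the pointer at (638,310). The plate corners in the top crop are (60,62), (38,212), (393,103) and (375,253). The bar ends in the side crop are (577,61) and (685,56).

Run:
```python
from h import *
d=read_camera("top");s=read_camera("side")
k=3.74
C=[onz(d,225+u/k,180+v/k,.012)[:2] for u,v in((60,62),(38,212),(393,103),(375,253))]
C=np.array(C);print(C.round(3));c=C.mean(0)
y=(C[0]+C[1]-C[2]-C[3])/2;print("len",np.linalg.norm(y),"w",np.linalg.norm((C[0]+C[2]-C[1]-C[3])/2));y/=np.linalg.norm(y)
x=np.array([y[1],-y[0]]);print("center",c,"yaw of y deg",np.degrees(np.arctan2(y[1],y[0])))
k2=365/130
b=np.array([onz(s,210+(u-435)/k2,170+v/k2,.265)[:2] for u,v in((577,61),(685,56))]);print("bar side",b.round(3),b.mean(0))
bt=np.array([onz(d,225+u/k,180+v/k,.265)[:2] for u,v in((327,78),(311,208))]);print("bar top",bt.round(3),bt.mean(0))
print("bar from plate",c-0.102*y, "lying",c+.125*y, "nest")
```

```text
[[ 0.636  0.184]
 [ 0.497  0.204]
 [ 0.595 -0.121]
 [ 0.458 -0.103]]
len 0.30842489321338246 w 0.13921644620334944
center [0.54635293 0.04104785] yaw of y deg 82.53687301031336
bar side [[ 0.492 -0.043]
 [ 0.581 -0.054]] [ 0.53661224 -0.04892014]
bar top [[ 0.577 -0.051]
 [ 0.474 -0.038]] [ 0.52551587 -0.04446859]
bar from plate [ 0.53310434 -0.06008807] lying [0.56258894 0.16498893] nest
```

Run:
```python
from h import *
d=read_camera("top");s=read_camera("side")
def tri(a,b):
    (c1,r1),(c2,r2)=ray(s,*a),ray(d,*b);A=np.c_[r1,-r2];q=np.linalg.lstsq(A,c2-c1,rcond=None)[0]
    p,r=c1+q[0]*r1,c2+q[1]*r2;return ((p+r)/2).round(4),np.linalg.norm(p-r).round(4)
for i,(D,roi) in enumerate(((s,(181,203,252,308)),(d,(192,242,295,322)))):
    g=D["frame"][roi[0]:roi[1],roi[2]:roi[3]].max(2);m=(g<50).astype(np.uint8);n,l,st,ce=cv2.connectedComponentsWithStats(m)
    j=[k for k in range(1,n) if st[k,4]>8]
    print(i,[(st[k].tolist(),(ce[k]+[roi[2],roi[0]]).round(1)) for k in j])
print(tri((279.8,190.8),(310.3,218.2)))
p=np.array([.5331,-.0601,.265]);print("pred px",proj(s,p),proj(d,p))
```

```text
0 [([8, 6, 39, 7, 118], array([280.5, 190.2]))]
1 [([3, 8, 16, 37, 168], array([308.2, 220.5]))]
(array([ 0.5314, -0.0453,  0.2628]), np.float64(0.0115))
pred px [279.35479294 193.15812664] [315.60664795 215.55739564]
```

```bash
cat >> h.py <<'E'
from scipy.spatial.transform import Rotation as Ro
def delta(X,yawy=None):
    "shift in cm along tool axes to world X; turn vector deg so tool y has yaw yawy, pointing down"
    o=get_obs();q=o["tcp_rot"];r=Ro.from_quat([q[1],q[2],q[3],q[0]])
    sh=r.inv().apply(np.array(X)-o["position"])*100
    tu=None
    if yawy is not None:
        a=np.radians(yawy);y=np.array([np.cos(a),np.sin(a),0]);z=np.array([0,0,-1.]);x=np.cross(y,z)
        tu=np.degrees((r.inv()*Ro.from_matrix(np.c_[x,y,z])).as_rotvec()).round(2)
    return sh.round(2),tu
E
python3 - <<'E'
from h import *
import workcell
print([n for n in dir(workcell) if n[0]!='_'][:40]); print(getattr(workcell,'tcp_to_grasp',None))
print(delta([.535,-.05,.36],82.5),delta([.246,.628,.36]))
E
```

```text
['IKError', 'get_obs', 'hand_in', 'read_camera', 'tcp_to_grasp']
0.0187
(array([-51.63, -52.62, -13.74]), array([-1.000e-02, -0.000e+00, -1.392e+01])) (array([  0.03,  -0.05, -13.74]), None)
```

```bash
python3 -m jog '[[[0,0,-5,0,0,0,0.6],[0,0,-10,0,0,0,0.6],[-3,-3,-13.7,0,0,0,0.6],[-6.5,-6.6,-13.7,0,0,0,0.6],[-10,-10.2,-13.7,0,0,0,0.6],[-13.5,-13.8,-13.7,0,0,0,0.6],[-17,-17.3,-13.7,0,0,0,0.6],[-20.5,-20.9,-13.7,0,0,0,0.6]]]' 20
python3 - <<'E'
from h import *
print(delta([.535,-.05,.36],82.5))
E
```

```text
time: 1.2
position: [0.3595, 0.3617, 0.3599]
tcp_rot: [0.0, 0.186, 0.983, 0.0]
force: [0.9, -0.3, -0.0]
opening: 0.0703
grasp_force: 0.0
(array([-3.137e+01, -3.192e+01, -3.000e-02]), array([ 4.000e-02,  1.000e-02, -1.393e+01]))
```

```bash
python3 -m jog '[[[-31.4,-31.9,0,0,0,-14,0.8],[-31.4,-31.9,0,0,0,-14,0.8],[-31.4,-31.9,0,0,0,-14,0.8],[-31.4,-31.9,0,0,0,-14,0.8],[-31.4,-31.9,0,0,0,-14,0.8],[-31.4,-31.9,0,0,0,-14,0.8],[-31.4,-31.9,0,0,0,-14,0.8],[-31.4,-31.9,0,0,0,-14,0.8]]]'
python3 - <<'E'
from h import *
print(delta([.535,-.05,.36],82.5))
E
```

```text
time: 2.0
position: [0.5151, -0.0027, 0.3601]
tcp_rot: [0.001, 0.065, 0.998, 0.0]
force: [0.1, -0.4, 0.1]
opening: 0.0789
grasp_force: 0.0
(array([-2.58, -4.43,  0.01]), array([0.05, 0.06, 0.1 ]))
```

```bash
python3 -m jog '[[[-2.6,-4.4,0,0,0,0,0.9],[-2.6,-4.4,0,0,0,0,0.9],[-2.6,-4.4,0,0,0,0,0.9]]]'
python3 - <<'E'
from h import *
w=read_camera("wrist");cv2.imwrite("pics/w0.png",w["frame"][:,:,::-1])
def pf(d,X):
    f=210/np.tan(np.radians(d["vfov"]/2));p=d["R"]@np.array(X)+d["t"];th=np.arctan2(np.hypot(*p[:2]),p[2]);return np.array([d["cx"],d["cy"]])+f*th*p[:2]/np.hypot(*p[:2])
for n,X in dict(bar1=[.533,-.060,.265],bar2=[.533,-.047,.265]).items():print(n,pf(w,X).round(1))
E
```

```text
time: 2.3
position: [0.5348, -0.0489, 0.3596]
tcp_rot: [-0.0, 0.066, 0.998, -0.0]
force: [-0.7, 0.7, -0.7]
opening: 0.0833
grasp_force: 0.0
bar1 [263.1 213.7]
bar2 [278.6 211.7]
```

View pics/w0.png

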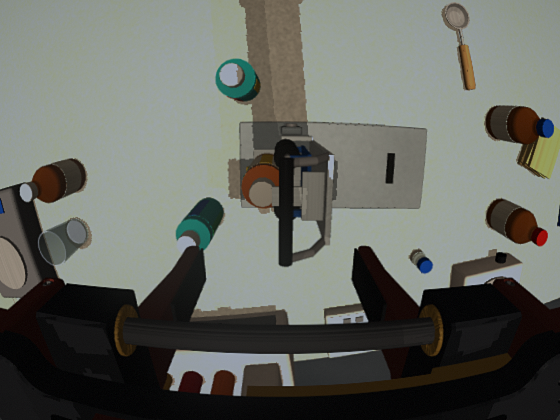

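The wrist view shows the bar from (283,150) to (286,262) with the fingers either side of it. The cap is at (262,193) and the plate's ends are at columns about 240 and 426. I'll recheck the plate from this view.

```bash
cat >> h.py <<'E'
def wray(d,u,v):
    f=210/np.tan(np.radians(d["vfov"]/2));a=np.array([u-d["cx"],v-d["cy"]]);r=np.hypot(*a);th=r/f
    R=np.array(d["R"]);return -R.T@d["t"],R.T@np.r_[np.sin(th)*a/r,np.cos(th)]
def wz(d,u,v,z):
    c,r=wray(d,u,v);return c+r*(z-c[2])/r[2]
E
python3 - <<'E'
from h import *
w=read_camera("wrist")
for p in((239,122),(427,128),(424,209),(237,206)):print("plate",wz(w,*p,.012).round(4))
for p in((283,144),(286,265)):print("bar",wz(w,*p,.265).round(4))
print("cap",wz(w,262,193,.205).round(4))
E
```

```text
plate [ 0.457  -0.0972  0.012 ]
plate [0.4971 0.2087 0.012 ]
plate [0.6377 0.1986 0.012 ]
plate [ 0.5911 -0.1212  0.012 ]
bar [ 0.478  -0.0347  0.265 ]
bar [ 0.5821 -0.0451  0.265 ]
cap [ 0.5294 -0.0615  0.205 ]
```

Run:
```python
from h import *
print(delta([.532,-.042,.246],83.0))
```

```text
(array([ 0.31,  0.39, 11.35]), array([ 0.04, -0.03, -0.32]))
```

```bash
python3 -m jog '[[[0.3,0.4,3,0,0,0,0.95],[0.3,0.4,6,0,0,0,0.95],[0.3,0.4,9,0,0,0,0.95],[0.3,0.4,11.4,0,0,0,0.95],[0.3,0.4,11.4,0,0,0,0.2],[0.3,0.4,11.4,0,0,0,-0.5],[0.3,0.4,11.4,0,0,0,-1],[0.3,0.4,11.4,0,0,0,-1]]]' 20
python3 -m jog '[[[0,0,0,0,0,0,-1],[0,0,0,0,0,0,-1],[0,0,0,0,0,0,-1],[0,0,0,0,0,0,-1]]]' 20
python3 - <<'E'
from h import *
h=np.array([.534,-.045,.05]);y=np.array([.1305,.9914,0])
o=get_obs();print(o["position"])
for a in(0,10,20,30,40,50,60,70,80,86.8):
    print(a,delta(h+.215*(np.sin(np.radians(a))*y+np.array([0,0,np.cos(np.radians(a))]))-[0,0,.0187])[0])
E
```

```text
time: 3.2
position: [0.5332, -0.0431, 0.2471]
tcp_rot: [0.001, 0.064, 0.998, 0.0]
force: [0.9, -0.2, 0.4]
opening: 0.0573
grasp_force: 0.0
time: 3.6
position: [0.5324, -0.0434, 0.2457]
tcp_rot: [0.0, 0.065, 0.998, 0.0]
force: [-0.3, 0.3, -0.1]
opening: 0.025
grasp_force: 0.0
[ 0.5323558  -0.04343201  0.24572287]
0 [-0.18 -0.13 -0.06]
10 [-0.19  3.6   0.27]
20 [-0.19  7.22  1.24]
30 [-0.2  10.62  2.82]
40 [-0.2  13.68  4.97]
50 [-0.2  16.33  7.62]
60 [-0.21 18.48 10.69]
70 [-0.21 20.07 14.09]
80 [-0.21 21.04 17.71]
86.8 [-0.21 21.33 20.24]
```

```bash
python3 -m jog '[[[0,0,0,0,0,0,-1],[0,0,0,0,0,0,-1],[0,0,0,0,0,0,-1],[0,0,0,0,0,0,-1],[0,0.9,0,0,0,0,-1],[0,1.8,0.05,0,0,0,-1],[0,2.7,0.15,0,0,0,-1],[0,3.6,0.3,0,0,0,-1]]]' 20
python3 - <<'E'
from h import *
print(get_obs()["position"])
E
```

```text
time: 4.4
position: [0.537, -0.0101, 0.2441]
tcp_rot: [0.0, 0.066, 0.998, -0.001]
force: [-5.5, -3.7, 12.3]
opening: 0.0113
grasp_force: 20.0
[ 0.53703406 -0.01012028  0.24408196]
```

Run:
```python
from h import *
h=np.array([.5365,-.034,.05]);y=np.array([.1219,.9925,0])
for a in(6,10,20,30,40,50,60,70,80,86.8):
    print(a,delta(h+.215*(np.sin(np.radians(a))*y+np.array([0,0,np.cos(np.radians(a))]))-[0,0,.0187])[0])
```

```text
6 [-0.24 -0.13 -0.1 ]
10 [-0.22  1.36  0.1 ]
20 [-0.19  4.98  1.06]
30 [-0.15  8.38  2.64]
40 [-0.12 11.46  4.78]
50 [-0.1  14.11  7.42]
60 [-0.07 16.27 10.49]
70 [-0.05 17.86 13.88]
80 [-0.04 18.84 17.5 ]
86.8 [-0.04 19.14 20.03]
```

```bash
python3 -m jog '[[[0,1.4,0,0,0,0,-1],[0,3.2,0.5,0,0,0,-1],[0,5,1,0,0,0,-1],[0,6.7,1.8,0,0,0,-1],[0,8.4,2.6,0,0,0,-1],[0,9.9,3.7,0,0,0,-1],[0,11.5,4.8,0,0,0,-1],[0,11.5,4.8,0,0,0,-1]]]' 20
python3 - <<'E'
from h import *
h=np.array([.5365,-.034,.05]);y=np.array([.1219,.9925,0])
for a in(40,50,60,70,80,86.8):
    print(a,delta(h+.215*(np.sin(np.radians(a))*y+np.array([0,0,np.cos(np.radians(a))]))-[0,0,.0187])[0])
E
```

```text
time: 5.2
position: [0.5532, 0.1078, 0.1932]
tcp_rot: [0.001, 0.064, 0.998, -0.001]
force: [7.1, 1.3, -8.9]
opening: 0.0115
grasp_force: 20.0
40 [-0.07 -0.46 -0.28]
50 [-0.05  2.19  2.37]
60 [-0.03  4.34  5.44]
70 [-0.01  5.93  8.83]
80 [ 0.    6.9  12.45]
86.8 [1.000e-02 7.200e+00 1.498e+01]
```

```bash
python3 -m jog '[[[0,1.0,1.3,0,0,0,-1],[0,2.2,2.4,0,0,0,-1],[0,3.4,3.9,0,0,0,-1],[0,4.4,5.4,0,0,0,-1],[0,5.3,7.1,0,0,0,-1],[0,6,8.9,0,0,0,-1],[0,6.5,10.7,0,0,0,-1],[0,6.5,10.7,0,0,0,-1]]]' 20
python3 - <<'E'
from h import *
h=np.array([.5365,-.034,.05]);y=np.array([.1219,.9925,0])
for a in(70,75,80,86.8,89):
    print(a,delta(h+.215*(np.sin(np.radians(a))*y+np.array([0,0,np.cos(np.radians(a))]))-[0,0,.0187])[0])
E
```

```text
time: 6.0
position: [0.5623, 0.1741, 0.086]
tcp_rot: [0.002, 0.064, 0.998, 0.001]
force: [7.5, 5.3, -6.6]
opening: 0.0113
grasp_force: 20.0
70 [ 0.01 -0.76 -1.88]
75 [ 0.02 -0.21 -0.09]
80 [0.03 0.2  1.74]
86.8 [0.04 0.48 4.28]
89 [0.05 0.51 5.1 ]
```

```bash
python3 -m jog '[[[0,0.1,1.2,0,0,0,-1],[0,0.2,2.4,0,0,0,-1],[0,0.3,3.4,0,0,0,-1],[0,0.3,4.2,0,0,0,-1],[0,0.3,4.7,0,0,0,-1],[0,0.3,4.7,0,0,0,-1]]]' 20
python3 - <<'E'
from h import *
d=read_camera("top");w=read_camera("wrist")
a=cv2.resize(d["frame"][170:270,220:350],(520,400));cv2.imwrite("pics/l1.png",cv2.convertScaleAbs(a[:,:,::-1],alpha=1.5));cv2.imwrite("pics/w1.png",w["frame"][:,:,::-1])
print(get_obs()["position"],get_obs()["force"])
E
```

```text
time: 6.6
position: [0.5635, 0.182, 0.041]
tcp_rot: [0.003, 0.062, 0.998, 0.004]
force: [7.0, 15.6, -7.1]
opening: 0.0114
grasp_force: 20.0
[0.56353674 0.1820283  0.04099215] [ 7.60193547 15.7810605  -6.59217817]
```

View pics/w1.png

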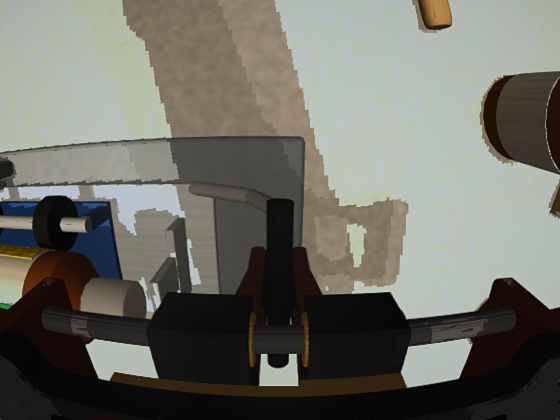

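The wrist view shows the frame nearly flat, with the bottle lying in it: the cap is at (115,298), yellow at (40,255) and green at (15,312). I'll push down a little more to confirm it has reached the stop.

```bash
python3 -m jog '[[[0,0.3,0.5,0,0,0,-1],[0,0.5,1,0,0,0,-1],[0,0.5,1.0,0,0,0,-1]]]' 20
python3 -m jog '[[[0,0,0,0,0,0,-0.4],[0,0,0,0,0,0,-0.3],[0,0,0,0,0,0,-0.3],[0,0,0,0,0,0,-0.3]]]' 20
```

```text
time: 7.0
position: [0.5645, 0.1822, 0.0327]
tcp_rot: [0.003, 0.064, 0.998, 0.002]
force: [2.4, 4.5, 14.0]
opening: 0.0113
grasp_force: 20.0
time: 7.4
position: [0.5606, 0.1784, 0.03]
tcp_rot: [-0.001, 0.065, 0.998, -0.0]
force: [0.1, 0.5, 0.4]
opening: 0.0308
grasp_force: 0.0
```

```bash
python3 -m jog '[[[0,0,-5,0,0,0,-0.3],[0,0,-10,0,0,0,-0.3],[0,-2,-15,0,0,0,-0.6],[0,-6,-19,0,0,0,-1],[0,-9,-21,0,0,0,-1],[0,-9,-21,0,0,0,-1],[0,-9,-21,0,0,0,-1]]]' 20
python3 - <<'E'
from h import *
d=read_camera("top");w=read_camera("wrist");s=read_camera("side")
for n,f,sl in(("t",d,np.s_[180:265,225:340]),("w",w,np.s_[80:330,100:450]),("s",s,np.s_[180:310,220:340])):
    cv2.imwrite(f"pics/v_{n}.png",f["frame"][:,:,::-1])
a=cv2.convertScaleAbs(cv2.resize(d["frame"][180:265,225:340,::-1],(400,296)),alpha=1.5);b=cv2.resize(w["frame"][80:330,100:450,::-1],(400,286))
c=cv2.resize(s["frame"][180:310,220:340,::-1],(396,429));o=np.zeros((590,800,3),np.uint8);o[:296,:400]=a;o[300:586,:400]=b;o[:429,404:]=c;cv2.imwrite("pics/m2.png",o)
print(get_obs()["position"],get_obs()["force"])
E
```

```text
time: 8.1
position: [0.5497, 0.0888, 0.2411]
tcp_rot: [0.0, 0.066, 0.998, 0.001]
force: [-0.3, 1.8, -0.5]
opening: 0.0003
grasp_force: 0.0
[0.54889321 0.09082321 0.23928991] [-0.71677258  0.30439799 -0.39114273]
```

View pics/m2.png

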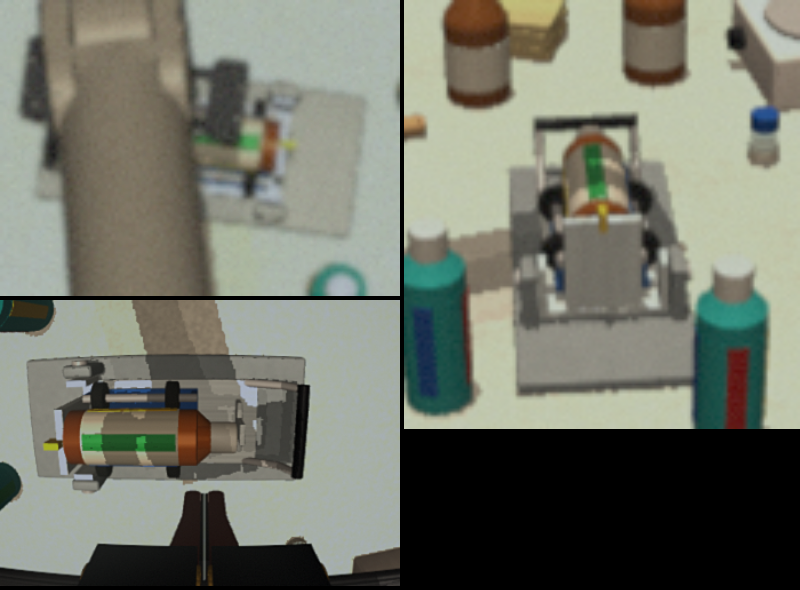

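The picture shows the frame flat and the bottle seated in it with green nearly up. In the wrist crop the bottle runs from (63,440) to (240,437), the pointer tip is at (45,446) and the green stripe is at (128,442).

```bash
cat >> h.py <<'E'
COL=dict(red=((0,150,60),(6,255,255)),yellow=((22,150,90),(34,255,255)),green=((45,110,40),(75,255,255)),blue=((100,130,40),(125,255,255)))
def stripes(w,P,ax,mid=True):
    """angle (deg, + towards base +x) of each stripe from straight up; P: point on axis at bottle bottom, ax: unit axis"""
    hsv=cv2.cvtColor(w["frame"],cv2.COLOR_RGB2HSV);X=np.cross(ax,[0,0,1.]);X/=np.linalg.norm(X);Z=np.cross(X,ax);out={}
    for n,(lo,hi) in COL.items():
        m=cv2.inRange(hsv,lo,hi);A=[]
        for v,u in np.argwhere(m):
            c,r=wray(w,u,v);c0=c-P;a=np.array([c0@X,c0@Z]);b=np.array([r@X,r@Z])
            qa,qb,qc=b@b,a@b,a@a-.025**2;D=qb*qb-qa*qc
            if D<0: continue
            t=(-qb-np.sqrt(D))/qa;p=c0+t*r;s=p@ax
            if .025<s<.10: A.append(np.degrees(np.arctan2(p@X,p@Z)))
        if len(A)>15: out[n]=(len(A),np.round([np.mean(A),np.percentile(A,3),np.percentile(A,97)],1).tolist())
    return out
E
python3 - <<'E'
from h import *
w=read_camera("wrist");w["frame"]=cv2.imread("pics/v_w.png")[:,:,::-1].copy();w=read_camera("wrist")
q=lambda u,v,z:wz(w,100+u*.875,80+(v-300)*.874,z)
print("pointer",q(45,446,.116).round(4)); print("bottom mid",q(67,440,.09).round(4),"shoulder",q(190,438,.09),"cap end",q(240,437,.085).round(4))
print("bar",q(307,386,.062),q(296,477,.062),"plate",[q(*p,.012).round(3) for p in((27,361),(306,358),(304,479),(38,476))])
E
```

```text
pointer [ 0.5342 -0.0425  0.116 ]
bottom mid [ 0.5375 -0.0319  0.09  ] shoulder [0.55041468 0.07985831 0.09      ] cap end [0.5564 0.1234 0.085 ]
bar [0.52117264 0.19332337 0.062     ] [0.61064967 0.17699573 0.062     ] plate [array([ 0.458, -0.096,  0.012]), array([0.499, 0.208, 0.012]), array([0.635, 0.197, 0.012]), array([ 0.593, -0.115,  0.012])]
```

```bash
cat >> h.py <<'E'
ax=np.array([.1305,.9914,0]);P=np.array([.5367,-.032,.085]);BX=np.array([.9914,-.1305,0])
def st(): 
    w=read_camera("wrist");return stripes(w,P,ax)
E
python3 - <<'E'
from h import *
print(st());print(delta(P+.06*ax+.013*BX+[0,0,.05],82.5))
E
```

```text
{'yellow': (86, [-86.4, -95.4, -80.4]), 'green': (1109, [-4.8, -19.4, 9.9])}
(array([-1.66, -6.3 , 10.46]), array([-0.06, -0.1 ,  0.18]))
```

```bash
python3 -m jog '[[[-1.6,-6.3,5,0,0,0,-1],[-1.6,-6.3,10.4,0,0,0,-1],[-1.6,-6.3,10.4,0,0,0,-1],[-1.6,-6.3,10.4,0,0,0,-1]]]' 20
python3 - <<'E'
from h import *
print(get_obs()["position"],get_obs()["force"],delta(P+.06*ax+.013*BX+[0,0,.022],82.5)); print(st())
E
```

```text
time: 8.8
position: [0.5545, 0.0235, 0.1328]
tcp_rot: [-0.004, 0.066, 0.998, -0.001]
force: [-0.6, 0.3, -0.5]
opening: 0.0002
grasp_force: 0.0
[0.55445192 0.02350666 0.13283505] [-0.5610824   0.32347381 -0.46924768] (array([-0.28,  0.27,  2.58]), array([-0.2 , -0.42, -0.02]))
{'green': (2703, [-4.8, -19.2, 10.6])}
```

```bash
python3 -m jog '[[[0,0.2,1.5,0,0,0,-1],[0,0.2,2.3,0,0,0,-1],[0,0.2,2.6,0,0,0,-1],[0,0.2,2.6,0,0,0,-1]]]'
python3 -m jog '[[[0.8,0,0,0,0,0,-1],[1.6,0,0,0,0,0,-1],[2.4,0,0,0,0,0,-1]]]'
python3 -m jog '[[[0,0,-1.2,0,0,0,-1],[0,0,-2.6,0,0,0,-1],[-2.4,0,-2.6,0,0,0,-1],[-2.4,0,-2.6,0,0,0,-1]]]'
python3 - <<'E'
from h import *
print(get_obs()["position"],delta(P+.06*ax+.013*BX+[0,0,.022],82.5)); print(st())
E
```

```text
time: 9.25
position: [0.5576, 0.0275, 0.1106]
tcp_rot: [-0.0, 0.064, 0.998, 0.0]
force: [-0.0, 0.0, 0.4]
opening: 0.0005
grasp_force: 0.0
time: 9.55
position: [0.533, 0.0301, 0.1109]
tcp_rot: [0.0, 0.065, 0.998, 0.0]
force: [-0.9, -0.7, -0.4]
opening: 0.0006
grasp_force: 0.0
time: 9.95
position: [0.5612, 0.0269, 0.139]
tcp_rot: [0.003, 0.065, 0.998, 0.0]
force: [0.4, 0.3, -1.0]
opening: 0.0006
grasp_force: 0.0
[0.56116631 0.02690638 0.13898523] (array([ 0.37, -0.16,  3.2 ]), array([0.06, 0.31, 0.08]))
{'green': (2619, [-4.9, -20.4, 10.7])}
```

```bash
python3 -m jog '[[[0.4,0,2,0,0,0,-1],[0.4,0,2.8,0,0,0,-1],[0.4,0,3.2,0,0,0,-1],[0.4,0,3.3,0,0,0,-1],[0.4,0,3.3,0,0,0,-1]]]'
```

```text
time: 10.5
position: [0.5536, 0.0275, 0.105]
tcp_rot: [-0.0, 0.065, 0.998, 0.0]
force: [-3.9, 0.2, 12.9]
opening: 0.0006
grasp_force: 6.4
```

```bash
python3 -m jog '[[[0.6,0,0,0,0,0,-1],[1.2,0,0,0,0,0,-1],[1.8,0,0,0,0,0,-1],[2.4,0,0,0,0,0,-1]]]'
python3 -m jog '[[[0.4,0,-1.2,0,0,0,-1],[0.3,0,-2.6,0,0,0,-1],[-2.4,0,-2.6,0,0,0,-1],[-2.4,0,-2.6,0,0,0,-1]]]'
python3 - <<'E'
from h import *
print(get_obs()["position"],delta(P+.06*ax+.013*BX+[0,0,.02],82.5)); print(st())
E
```

```text
time: 10.9
position: [0.5337, 0.0303, 0.1063]
tcp_rot: [0.004, 0.065, 0.998, 0.0]
force: [3.9, -0.8, 8.1]
opening: 0.0002
grasp_force: 4.3
time: 11.3
position: [0.556, 0.0274, 0.131]
tcp_rot: [0.001, 0.065, 0.998, 0.0]
force: [-0.8, 0.4, -0.0]
opening: 0.0004
grasp_force: 0.0
[0.55596393 0.02740751 0.13100978] (array([-0.16, -0.14,  2.6 ]), array([0.02, 0.15, 0.08]))
{'green': (2297, [-50.9, -68.6, -36.1]), 'blue': (824, [36.6, 24.5, 55.9])}
```

```bash
for i in 1 2; do python3 -m jog '[[[-0.2,0,1.8,0,0,0,-1],[-0.2,0,2.3,0,0,0,-1],[-0.2,0,2.6,0,0,0,-1],[-0.2,0,2.6,0,0,0,-1],[0.5,0,2.6,0,0,0,-1],[1.2,0,2.6,0,0,0,-1],[1.9,0,2.6,0,0,0,-1],[2.6,0,2.6,0,0,0,-1]]]'
python3 -m jog '[[[0.4,0,-1.2,0,0,0,-1],[0.2,0,-2.6,0,0,0,-1],[-2.6,0,-2.6,0,0,0,-1],[-2.6,0,-2.6,0,0,0,-1]]]'; done
python3 - <<'E'
from h import *
print(get_obs()["position"],delta(P+.06*ax+.013*BX+[0,0,.02],82.5)); print(st())
E
```

```text
time: 12.15
position: [0.5304, 0.0308, 0.1059]
tcp_rot: [0.003, 0.065, 0.998, 0.0]
force: [3.1, -0.2, 8.8]
opening: 0.0007
grasp_force: 3.7
time: 12.55
position: [0.5555, 0.0274, 0.1308]
tcp_rot: [0.001, 0.065, 0.998, -0.0]
force: [0.8, 0.4, 0.4]
opening: 0.0006
grasp_force: 0.0
time: 13.35
position: [0.5301, 0.0307, 0.1059]
tcp_rot: [0.003, 0.065, 0.998, 0.0]
force: [2.0, 0.1, 8.4]
opening: 0.0007
grasp_force: 3.6
time: 13.75
position: [0.5554, 0.0274, 0.1309]
tcp_rot: [0.001, 0.065, 0.998, -0.0]
force: [-0.2, -0.4, -0.6]
opening: 0.0006
grasp_force: 0.0
[0.55538743 0.02736965 0.13085301] (array([-0.22, -0.13,  2.59]), array([-0.  ,  0.1 ,  0.08]))
{'red': (2367, [7.7, -6.7, 24.5]), 'blue': (857, [-77.9, -92.5, -66.4])}
```

```bash
python3 -m jog '[[[1,0,1.8,0,0,0,-1],[1,0,2.3,0,0,0,-1],[1,0,2.6,0,0,0,-1],[1,0,2.6,0,0,0,-1],[1.3,0,2.6,0,0,0,-1],[1.6,0,2.6,0,0,0,-1],[1.6,0,2.6,0,0,0,-1]]]'
python3 -m jog '[[[0,0,-1.2,0,0,0,-1],[0,0,-2.6,0,0,0,-1],[-1.6,0,-2.6,0,0,0,-1],[-1.6,0,-2.6,0,0,0,-1]]]'
python3 - <<'E'
from h import *
print(get_obs()["position"]); print(st())
E
```

```text
time: 14.5
position: [0.5401, 0.0292, 0.1059]
tcp_rot: [0.003, 0.065, 0.998, 0.0]
force: [2.9, -1.2, 10.7]
opening: 0.0005
grasp_force: 5.2
time: 14.9
position: [0.5546, 0.0275, 0.1307]
tcp_rot: [0.001, 0.065, 0.998, 0.0]
force: [0.4, 0.2, -0.3]
opening: 0.0004
grasp_force: 0.0
[0.5545796  0.02749337 0.13069599]
{'red': (2590, [2.0, -12.9, 18.0]), 'blue': (599, [-83.1, -96.0, -72.8])}
```

```bash
python3 -m jog '[[[0,0,-3,0,0,0,-1],[0,0,-6,0,0,0,-1],[0,0,-8,0,0,0,-1],[0,0,-8,0,0,0,-1],[0,0,-8,0,0,0,-1],[0,0,-8,0,0,0,-1],[0,0,-8,0,0,0,-1],[0,0,-8,0,0,0,-1]]]'
python3 - <<'E'
from h import *
w=read_camera("wrist");cv2.imwrite("pics/r.png",w["frame"][100:320,60:400,::-1]);print(st())
E
```

```text
time: 15.75
position: [0.5531, 0.0274, 0.2087]
tcp_rot: [-0.001, 0.065, 0.998, -0.0]
force: [-1.2, 0.3, 0.3]
opening: 0.0005
grasp_force: 0.0
{'red': (1454, [2.5, -13.0, 19.7]), 'blue': (250, [-83.8, -96.4, -73.3])}
```

View pics/r.png

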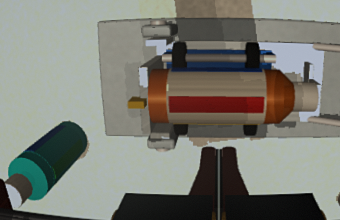

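Red is up: the stripe's centre is at crop row 104 and the pointer at row 103. Next is yellow.

```bash
python3 -m jog '[[[0,0,3,0,0,0,-1],[0,0,6,0,0,0,-1],[0,0,8,0,0,0,-1],[0,0,8,0,0,0,-1]]]'
python3 -m jog '[[[-0.2,0,1.8,0,0,0,-1],[-0.2,0,2.3,0,0,0,-1],[-0.2,0,2.6,0,0,0,-1],[-0.2,0,2.6,0,0,0,-1],[0.5,0,2.6,0,0,0,-1],[1.2,0,2.6,0,0,0,-1],[1.9,0,2.6,0,0,0,-1],[2.6,0,2.6,0,0,0,-1]]]'
python3 -m jog '[[[0.4,0,-1.2,0,0,0,-1],[0.2,0,-2.6,0,0,0,-1],[-2.6,0,-2.6,0,0,0,-1],[-2.6,0,-2.6,0,0,0,-1]]]'
python3 - <<'E'
from h import *
print(st())
E
python3 -m jog '[[[0.4,0,1.8,0,0,0,-1],[0.4,0,2.3,0,0,0,-1],[0.4,0,2.6,0,0,0,-1],[0.4,0,2.6,0,0,0,-1],[1,0,2.6,0,0,0,-1],[1.5,0,2.6,0,0,0,-1],[2,0,2.6,0,0,0,-1],[2,0,2.6,0,0,0,-1]]]'
python3 -m jog '[[[0,0,-1.2,0,0,0,-1],[0,0,-2.6,0,0,0,-1],[-2,0,-2.6,0,0,0,-1],[-2,0,-2.6,0,0,0,-1]]]'
python3 - <<'E'
from h import *
print(get_obs()["position"]); print(st())
E
```

```text
time: 16.25
position: [0.5516, 0.0273, 0.127]
tcp_rot: [-0.003, 0.065, 0.998, -0.001]
force: [0.2, -0.3, 0.4]
opening: 0.0006
grasp_force: 0.0
time: 17.05
position: [0.5319, 0.0306, 0.1068]
tcp_rot: [0.004, 0.065, 0.998, 0.001]
force: [3.3, -1.3, 7.0]
opening: 0.0005
grasp_force: 3.2
time: 17.45
position: [0.5567, 0.0274, 0.1317]
tcp_rot: [0.002, 0.065, 0.998, 0.0]
force: [0.3, -0.7, -0.2]
opening: 0.0007
grasp_force: 0.0
{'red': (2118, [-56.2, -75.7, -41.3])}
time: 18.3
position: [0.5362, 0.03, 0.1061]
tcp_rot: [0.003, 0.065, 0.998, 0.001]
force: [2.6, 0.0, 10.1]
opening: 0.0001
grasp_force: 4.9
time: 18.7
position: [0.5552, 0.0275, 0.131]
tcp_rot: [0.001, 0.065, 0.998, 0.0]
force: [-0.2, 0.2, -0.6]
opening: 0.0004
grasp_force: 0.0
[0.55523564 0.02749006 0.1310371 ]
{'red': (587, [-82.0, -94.2, -72.2])}
```

```bash
python3 -m jog '[[[0,0,0,0,0,0,-1],[0,0,0,0,0,0,-1],[0,0,0,0,0,0,-1],[0,0,0,0,0,0,-1],[0,0,0,0,0,0,-1],[0,0,0,0,0,0,-1],[0,0,0,0,0,0,-1],[0,0,0,0,0,0,-1]]]'
sed -i 's/yellow=((22,150,90)/yellow=((17,140,60)/' h.py
python3 - <<'E'
from h import *
print(st());w=read_camera("wrist");cv2.imwrite("pics/y.png",w["frame"][60:320,:420,::-1])
E
```

```text
time: 19.55
position: [0.5536, 0.0275, 0.1296]
tcp_rot: [-0.0, 0.065, 0.998, -0.0]
force: [0.1, 0.2, 0.0]
opening: 0.0007
grasp_force: 0.0
{'red': (604, [-81.9, -93.1, -72.2]), 'yellow': (2615, [1.3, -13.1, 17.9])}
```

View pics/y.png

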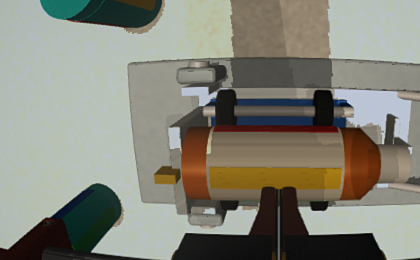

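Yellow is up: its stripe centre is at crop (275,178) and the pointer at (167,175). The same pair of strokes should bring green up.

```bash
python3 -m jog '[[[-0.2,0,1.8,0,0,0,-1],[-0.2,0,2.2,0,0,0,-1],[-0.2,0,2.5,0,0,0,-1],[-0.2,0,2.5,0,0,0,-1],[0.5,0,2.5,0,0,0,-1],[1.2,0,2.5,0,0,0,-1],[1.9,0,2.5,0,0,0,-1],[2.6,0,2.5,0,0,0,-1]]]'
python3 -m jog '[[[0.4,0,-1.2,0,0,0,-1],[0.2,0,-2.5,0,0,0,-1],[-2.6,0,-2.5,0,0,0,-1],[-2.6,0,-2.5,0,0,0,-1]]]'
python3 - <<'E'
from h import *
print(st())
E
python3 -m jog '[[[0.4,0,1.8,0,0,0,-1],[0.4,0,2.3,0,0,0,-1],[0.4,0,2.6,0,0,0,-1],[0.4,0,2.6,0,0,0,-1],[1,0,2.6,0,0,0,-1],[1.5,0,2.6,0,0,0,-1],[2,0,2.6,0,0,0,-1],[2,0,2.6,0,0,0,-1]]]'
python3 -m jog '[[[0,0,-1.2,0,0,0,-1],[0,0,-2.6,0,0,0,-1],[-2,0,-2.6,0,0,0,-1],[-2,0,-2.6,0,0,0,-1]]]'
python3 - <<'E'
from h import *
print(get_obs()["position"]); print(st())
E
```

```text
time: 20.45
position: [0.5312, 0.0308, 0.1068]
tcp_rot: [0.004, 0.065, 0.998, 0.001]
force: [3.3, 0.1, 5.6]
opening: 0.0006
grasp_force: 2.9
time: 20.85
position: [0.557, 0.0273, 0.1314]
tcp_rot: [0.002, 0.065, 0.998, 0.0]
force: [0.5, 0.3, -0.6]
opening: 0.0004
grasp_force: 0.0
{'yellow': (2133, [-57.5, -78.0, -42.4]), 'green': (1235, [29.6, 18.0, 48.0])}
time: 21.7
position: [0.5364, 0.0298, 0.106]
tcp_rot: [0.003, 0.065, 0.998, 0.0]
force: [2.1, -0.8, 10.4]
opening: 0.0012
grasp_force: 5.0
time: 22.1
position: [0.5553, 0.0274, 0.131]
tcp_rot: [0.001, 0.065, 0.998, 0.0]
force: [0.8, -0.5, 0.0]
opening: 0.0006
grasp_force: 0.0
[0.55527251 0.02744386 0.13100857]
{'yellow': (546, [-83.2, -94.5, -74.4]), 'green': (2640, [-0.1, -15.2, 16.3])}
```

Green is up at 0°. I'll hold it for about a second, then repeat for blue.

```bash
python3 -m jog '[[[0,0,0,0,0,0,-1],[0,0,0,0,0,0,-1],[0,0,0,0,0,0,-1],[0,0,0,0,0,0,-1],[0,0,0,0,0,0,-1],[0,0,0,0,0,0,-1],[0,0,0,0,0,0,-1],[0,0,0,0,0,0,-1]]]'
python3 - <<'E'
from h import *
print(st())
E
python3 -m jog '[[[-0.2,0,1.8,0,0,0,-1],[-0.2,0,2.2,0,0,0,-1],[-0.2,0,2.5,0,0,0,-1],[-0.2,0,2.5,0,0,0,-1],[0.5,0,2.5,0,0,0,-1],[1.2,0,2.5,0,0,0,-1],[1.9,0,2.5,0,0,0,-1],[2.6,0,2.5,0,0,0,-1]]]'
python3 -m jog '[[[0.4,0,-1.2,0,0,0,-1],[0.2,0,-2.5,0,0,0,-1],[-2.6,0,-2.5,0,0,0,-1],[-2.6,0,-2.5,0,0,0,-1]]]'
python3 - <<'E'
from h import *
print(st())
E
python3 -m jog '[[[0.4,0,1.8,0,0,0,-1],[0.4,0,2.3,0,0,0,-1],[0.4,0,2.6,0,0,0,-1],[0.4,0,2.6,0,0,0,-1],[1,0,2.6,0,0,0,-1],[1.5,0,2.6,0,0,0,-1],[2,0,2.6,0,0,0,-1],[2,0,2.6,0,0,0,-1]]]'
python3 -m jog '[[[0,0,-1.2,0,0,0,-1],[0,0,-2.6,0,0,0,-1],[-2,0,-2.6,0,0,0,-1],[-2,0,-2.6,0,0,0,-1]]]'
python3 - <<'E'
from h import *
print(get_obs()["position"]); print(st())
E
```

```text
time: 22.95
position: [0.5537, 0.0275, 0.1296]
tcp_rot: [-0.0, 0.065, 0.998, -0.0]
force: [-0.8, -0.5, -0.9]
opening: 0.0002
grasp_force: 0.0
{'yellow': (550, [-82.8, -93.2, -74.4]), 'green': (2606, [-0.3, -14.4, 15.8])}
time: 23.8
position: [0.5312, 0.0308, 0.1068]
tcp_rot: [0.004, 0.065, 0.998, 0.001]
force: [3.0, 0.5, 6.3]
opening: 0.0005
grasp_force: 2.9
time: 24.2
position: [0.557, 0.0273, 0.1314]
tcp_rot: [0.002, 0.065, 0.998, 0.0]
force: [0.2, -0.4, -0.8]
opening: 0.0008
grasp_force: 0.0
{'green': (1993, [-59.1, -78.1, -44.0]), 'blue': (1282, [28.0, 16.3, 47.1])}
time: 25.05
position: [0.5364, 0.0299, 0.106]
tcp_rot: [0.003, 0.065, 0.998, 0.001]
force: [2.1, -1.2, 9.1]
opening: 0.0005
grasp_force: 5.0
time: 25.45
position: [0.5552, 0.0275, 0.131]
tcp_rot: [0.001, 0.065, 0.998, 0.0]
force: [-0.5, 0.3, -0.4]
opening: 0.0005
grasp_force: 0.0
[0.55524636 0.02745007 0.13099426]
{'green': (463, [-84.8, -94.7, -77.7]), 'blue': (2626, [-1.6, -16.5, 14.5])}
```

Blue is up at −2°. I'll raise the tool clear, hold, check from above and hand in.

```bash
python3 -m jog '[[[0,0,-3,0,0,0,-1],[0,0,-6,0,0,0,-1],[0,0,-8,0,0,0,-1],[0,0,-8,0,0,0,-1],[0,0,-8,0,0,0,-1],[0,0,-8,0,0,0,-1],[0,0,-8,0,0,0,-1],[0,0,-8,0,0,0,-1]]]'
python3 - <<'E'
from h import *
r=st();print(r)
if abs(r["blue"][1][0])<8: print(hand_in())
E
```

```text
time: 26.3
position: [0.5531, 0.0274, 0.2088]
tcp_rot: [-0.001, 0.065, 0.998, -0.0]
force: [-0.5, -1.0, -0.2]
opening: 0.0003
grasp_force: 0.0
{'green': (152, [-82.6, -87.1, -78.4]), 'blue': (1394, [-1.4, -15.6, 14.4])}
the job is handed in; nothing more can be done
None
```

The job is handed in: the frame is down on its stop, red, yellow, green and blue were each brought up within about 3° of the pointer and left untouched for about a second, and blue is up (about 1° off) at the end; the hand-in returned no verdict.

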